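# Grease the pedal generator's bearing with the push greaser

### The job

Pull the parts drawer out to its stop and leave it out. Take the push greaser (the stepped metal cylinder with a hollow nose) from its pocket, press its nose squarely down over the leaning grease fitting on the bearing block until the sprung collar snaps down, and keep it pressed down there for a good three seconds. The program finishes while the robot is still holding the greaser pressed down on the fitting; do not disturb the battery, converter, socket or jar.

Things in the scene. Friction and masses are not known exactly. Their poses are not given: they have to be found in the camera images.
- cab_drawer0 (a joint): Travel of the only drawer of a low plywood cabinet (180 deep, 280 wide, 140 high). 0 m shut, about 0.118 m at its stop. It slides along the cabinet's own -x axis (out of its front, roughly towards the robot) with about 1 N of friction and stays where it is left.
- cab: Low plywood cabinet, fixed, left or right, yaw varies. Origin: centre of its underside; its front looks along its -x. Outer face of the shut drawer: x = -90 mm. In the drawer are two round pockets, at y = +60 and -60 mm, x = -11.5 mm when shut; one (either) holds the greaser, the other the jar. Heights above the table: drawer floor 22 mm, pocket rims 36 mm, top of drawer front 128 mm.
- cab_drawer0_handle (a point): Middle of the drawer's steel bar handle: a horizontal bar, 120 mm long, parallel to the cabinet's y, 11 mm thick, its middle 35 mm out from the drawer front and about 102 mm above the table (38 mm below the cabinet's top). Moves with the drawer.
- greaser: Push greaser: plain metal stepped cylinder 84 mm tall, 0.15 to 0.3 kg, upright in a 42 mm wide, 14 mm deep pocket. Lower 38 mm: coupler nose, 38 mm in diameter, with a 17 mm bore running 34 mm up from the underside. Above: barrel to grip, 26 mm in diameter, 46 mm tall; fingertips can push on the step between. Origin: centre of the underside, z up along its axis.
- spigot (a point): Brass spigot of the grease fitting, fixed on the bearing. Origin: centre of its tip; z outward along its axis, which leans 0.5 rad from vertical towards the bearing's -x (roughly to the robot). 14 mm in diameter, tapering to 8 mm over the last 5 mm. The 28 mm wide face of the collar round it is 16 mm below the tip at rest, 30 mm fully down; a fixed 34 mm wide cup begins 31 mm below.
- collar (a joint): How far the sprung collar round the spigot is pushed down along the spigot's axis: 0 m at rest, 0.014 m at its hard stop. It always pushes back: about 5 N at rest, rising to a peak of 14 N at 4.5 mm, then it snaps through, falls to 7 N at 10 mm and rises to 15 N at 14 mm. It comes back up when let go.
- bearing: The grey cast pillow-block bearing that carries the spigot, fixed to the table: foot 140 mm long (its x) and 40 mm wide, round housing 70 mm across, 73 mm high, a steel shaft stub through it along its y. Origin at the centre of its underside, z up; the grease fitting leans to its -x. Its yaw varies; it stands on the other side from the cabinet.
- jar: Bystander: a small glass jar, 37 mm in diameter and 50 mm tall, standing in the other drawer pocket. Origin at the centre of its underside, z up.
- battery: Bystander: a black battery, 65 x 150 x 100 mm high, on the table to the left, near the robot. Origin at the centre of its underside.
- converter: Bystander: a finned aluminium converter, 70 x 60 x 24 mm high, on the table near the robot. Origin at the centre of its underside.
- socket: Bystander: a black round panel socket, 40 mm wide, 50 mm high, standing on the table. Origin at the centre of its underside.

How it is judged:
On the way, in this order (a step that is already met when the one before it is completed fails the run):
1. the drawer is pulled out to its stop (value of joint cab_drawer0 above 0.112 m), for 0.1 s.
2. the greaser is lifted clear of its pocket by the gripper (height (world z) of greaser above 0.05 m and contact force between the fingers and greaser above 1 N), for 0.2 s.
3. the greaser's nose is over the spigot, square to it, and the collar has snapped down, kept there for 2.5 s (value of joint collar above 0.0075 m and angle between the z axis of greaser and the z axis of spigot, either way round below 0.14 rad and distance between greaser and spigot below 0.036 m and z of greaser in the frame of spigot below -0.021 m), for 2.5 s.
At the end, for the whole second after the job is handed in: The gripper still presses the greaser over the spigot, at rest and within 8 degrees of square, the collar past its snap (over 7.5 of 14 mm) and pushing back with over 4 N; the drawer is still out (over 100 of 118 mm) and the jar upright (all of step 3 and angle between greaser's own z axis and vertical below 0.7 rad and contact force between greaser and bearing above 4 N and contact force between the fingers and greaser above 3 N and value of joint cab_drawer0 above 0.1 m and linear speed of greaser below 0.02 m/s and angle between jar's own z axis and vertical below 0.3 rad); the arm keeps its last pose, push and grip.
It fails at once if a bystander is pushed more than 40 mm (distance of any of battery, converter, socket from where it was at the start of the episode above 0.04 m).
It fails at once if the jar is tipped or lifted out of its pocket (angle between jar's own z axis and vertical above 0.5 rad or height (world z) of jar above 0.05 m).
It also fails if it takes over 61 s, if anything falls off the work surface, if the arm or the gripper's body presses on something with over 40 N, if the wrist force passes 120 N, or if a joint passes its speed limit or range.

### The arm

A 6-joint arm with a two-finger parallel gripper is mounted at the origin on the work surface. World frame = base frame: x ahead of the robot, y to its left, z up, the work surface at z = 0. Lengths are in m, angles in rad, forces in N, time in s.
With the tool pointing down it reaches from about 0.375 to 0.9 m from the base axis. Payload 3.1 kg.
Tool frame: the origin (TCP) lies at the very end of the fingers, on their centre line; the grasp point (between the pads) lies 19 mm behind it (grip_depth is the distance from the TCP to the grasp point, in m); z points along the fingers, y is the line along which they close (so a half turn about z gives the same grasp; the last joint's range is limited). The gripper opens to 85 mm and grips with 20 to 120 N. Pads are 22 mm wide; open, the fingers measure 114 mm over their backs; the gripper's body (76 mm by 85 mm) begins 54 mm behind the grasp point. The pads swing forward as they close: fully open they stand 13 mm farther back than shut.
Start: joints at [-1.514, 0.527, 1.433, -0, 1.181, -0.178], TCP at [0.146, -0.608, 0.231] pointing down, gripper open.
Joint ranges: [-3.08, 3.08], [-0.75, 2.2], [0.22, 2.44], [-1.43, 4.57], [0, 2.65], [-2.85, 2.85]. Speed limits (rad/s): [2.79, 2.79, 3.14, 3.14, 3.14, 3.14].

### API

Orientations are given as a unit quaternion [x, y, z, w].
In Python, from station import * gives the robot as it stands.
- The arm moves only by the tool apply_moves, never from a script. Its argument "plan" is a list of rows, each a list of 7 numbers: the shift along the tool's x, y, z in m, then the turn, a rotation vector about the tool's x, y, z in rad, then the gripper command: -1 is fully open, 1 is shut, values between are in proportion. In form: [[dx, dy, dz, wx, wy, wz, jaw], ...]. A call has 1 to 8 rows; each row shifts and turns the commanded pose from where the row before left it, along the tool's axes as they then stand; what a row does not reach is not made up. A row lasts 1/8 s, in which the tool goes at most 62.5 mm and 10.7 degrees, less where a joint would pass 70% of its speed; a pose out of reach is approached as far as the arm can. A call is refused whole if a number of a shift passes 0.0625 or a number of a turn 0.188, either way. A call with a gripper value outside its range is refused whole. The fingers move at their own pace and stop on an object; "force" is the grip in N (left out, the last holds). Time passes only in rows, so rows that do not move let the fingers close. It gives the time, the measured TCP pose, the force, the opening and the grip force at its end, in the units of the state.
- sense(): the state, without advancing time (a new reading comes with each control period).
- snapshot(name): name is "scene" or "side" or "wrist"; returns the picture (384x512x3 uint8, red, green, blue); there is no depth.
- calibration(name): a dict with "camera_matrix" (3x3 intrinsics, pixels), "k1" (the pictures are not rectified: a ray, as slopes to the right and down, at radius r is drawn at 1 + k1 r^2 times it, then the intrinsics apply), "R" (3x3) and "t" (3): a world point X has camera coordinates R X + t; the wrist camera has in their place "mount" (4x4, takes a point from camera to tool coordinates, whose origin is the TCP and whose axes are the flange's). Camera axes: x right, y down, z forward; pixel columns grow to the right and rows downward; lengths in m; the calibration is good to about 2 mm. A picture is of the moment at which its call begins: read the wrist's pose just before it. calibration takes no time and is no camera call.
- sign_off(): hands the job in; it is judged then, once.
The state is a dict: "t": time; "q": joint angles; "qd": joint speeds; "tau": joint torques, N m; "tcp_pos": TCP position; "tool_rot": TCP orientation; "force": force on the tool from outside, world axes, zero at the start; "ft_torque": the same for the moment, N m; "finger_gap": opening from 0.0 (shut) to 1.0 (fully open); "gripper_force": force on a finger pad.
Only numpy, scipy, OpenCV 4.12 (cv2) and the standard library are available. Lean on these libraries where they do the work, as an engineer would, in place of code of your own. Each camera call takes 0.05 s, during which the arm holds its last target. There are 200 camera calls.

## Working session

There is one attempt and no reset: what is moved stays moved. The work goes in short steps, Python scripts to look and compute and a tool call to move; the robot and the scene stay as the last step left them, time stands still between calls to the robot, and variables do not carry over. Pictures are saved under pics/ and viewed, at most 10 in all, crops included, and the job is handed in when it is done.

Besides the shell and the picture viewer there is one more tool, called as name(argument=value, ...), one argument or row to a line, values as JSON. apply_moves: Moves the arm, as the interface text tells. Its arguments: {"type":"object","properties":{"plan":{"type":"array"},"force":{"type":"number"}},"required":["plan"]}

```bash
mkdir -p pics; ls; python3 - <<'E'
from station import *
import cv2,numpy as np
for n in ("scene","side"):
    im=snapshot(n); cv2.imwrite(f"pics/{n}0.png",cv2.resize(im[:,:,::-1],(800,600),interpolation=cv2.INTER_CUBIC))
    c=calibration(n); print(n,c["camera_matrix"],c["k1"],c["R"],c["t"])
print(calibration("wrist")); print(sense())
E
```

```text
pics
scene [[373.62055223   0.         262.95190589]
 [  0.         373.62055223 187.21297586]
 [  0.           0.           1.        ]] -0.03992238181081321 [[ 0.63334875  0.77380004  0.01014163]
 [ 0.53268008 -0.42641286 -0.7310431 ]
 [-0.56135666  0.46840748 -0.68225592]] [-0.321887   -0.20844537  1.35502429]
side [[442.1732088    0.         256.89045426]
 [  0.         442.1732088  189.07213185]
 [  0.           0.           1.        ]] -0.13428382208143538 [[-0.88730013 -0.46118957 -0.00163172]
 [-0.29422788  0.56879361 -0.76805194]
 [ 0.35514565 -0.68101249 -0.64038548]] [0.45770612 0.23099801 1.07728483]
{'camera_matrix': array([[295.52436783,   0.        , 251.51305849],
       [  0.        , 295.52436783, 189.97129283],
       [  0.        ,   0.        ,   1.        ]]), 'k1': -0.06968712381293447, 'mount': array([[-1.19128183e-03, -9.50989572e-01, -3.09220656e-01,
         7.95860441e-02],
       [ 9.99999149e-01, -9.68375544e-04, -8.74345767e-04,
        -3.66836785e-04],
       [ 5.32051986e-04, -3.09221434e-01,  9.50989917e-01,
        -1.43704403e-01],
       [ 0.00000000e+00,  0.00000000e+00,  0.00000000e+00,
         1.00000000e+00]])}
{'t': 0.1, 'q': array([-1.51350554e+00,  5.28391014e-01,  1.43380824e+00, -3.18474878e-05,
        1.18142923e+00, -1.78463797e-01]), 'qd': array([ 0.00184396, -0.00337987, -0.0041925 ,  0.00075906, -0.00201784,
       -0.00085844]), 'tau': array([-8.53712063e-04, -4.43306851e+01, -1.78586429e+01, -1.84003716e-04,
        3.92546746e-03, -8.56645954e-06]), 'tcp_pos': array([ 0.14598839, -0.6070197 ,  0.23040971]), 'tool_rot': array([ 9.93059286e-01,  1.17610452e-01,  4.69354420e-05, -1.01693758e-03]), 'force': array([ 0.07286294, -0.3301138 , -0.13286513]), 'ft_torque': array([ 0.00626321, -0.03537308, -0.01286205]), 'gripper_force': 0.0, 'finger_gap': 1.0025677664264854}
```

View pics/scene0.png

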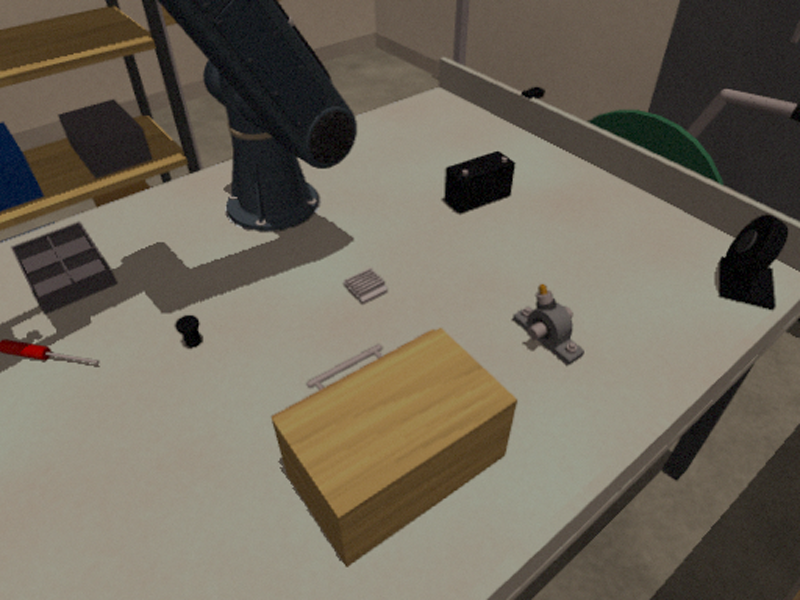

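View pics/side0.png

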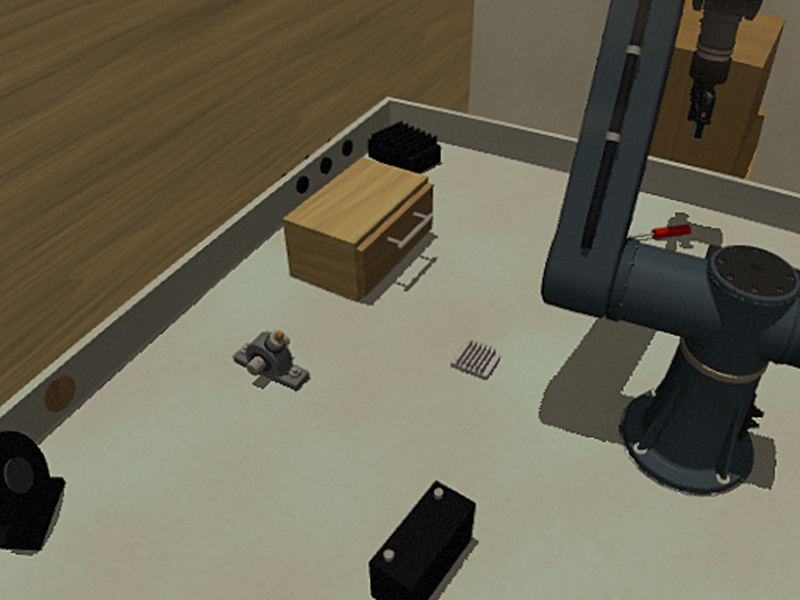

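Scene: cabinet top corners at (275,418), (440,331), (516,401) and (337,512), handle ends at (310,383) and (381,349), spigot tip at (543,287). Side: cabinet corners at (357,243), (285,218), (372,160) and (432,181), spigot tip at (277,333). The cabinet stands ahead and to the right, the bearing to its left.

```bash
cat > h.py <<'E'
from station import *
import numpy as np, cv2
from scipy.optimize import least_squares
from scipy.spatial.transform import Rotation as Ro
def cam(n,s=None):
    c=dict(calibration(n))
    if n=="wrist":
        Rt=Ro.from_quat(s["tool_rot"]).as_matrix(); M=np.array(c["mount"])
        Rc=Rt@M[:3,:3]; p=Rt@M[:3,3]+s["tcp_pos"]
        c["R"]=Rc.T; c["t"]=-Rc.T@p
    return c
def proj(c,X):
    X=np.atleast_2d(X)
    d=np.array([c["k1"],0,0,0,0.])
    return cv2.projectPoints(X.astype(float),cv2.Rodrigues(np.array(c["R"]))[0],np.array(c["t"]).astype(float),c["camera_matrix"],d)[0][:,0]
def tri(obs):
    f=lambda X:np.concatenate([(proj(c,X)[0]-np.array(p)) for c,p in obs])
    r=least_squares(f,[0.5,0,0.08]); return r.x,r.fun
def T(p,X):
    X=np.atleast_2d(X);c,s=np.cos(p[2]),np.sin(p[2])
    return np.c_[p[0]+c*X[:,0]-s*X[:,1],p[1]+s*X[:,0]+c*X[:,1],X[:,2]]
E
python3 - <<'E'
from h import *
S=cam("scene");D=cam("side");k=0.64
top=np.array([[-.09,-.14,.14],[-.09,.14,.14],[.09,.14,.14],[.09,-.14,.14]])
a=np.array([[275,418],[440,331],[516,401],[337,512]])*k
b=np.array([[430,181],[357,243],[285,218],[372,160]])*k
f=lambda p:np.r_[(proj(S,T(p,top))-a).ravel(),(proj(D,T(p,top))-b).ravel()]
r=least_squares(f,[.6,-.2,0]);print("cab",r.x,r.fun.round(1))
H=np.array([[-.125,-.06,.102],[-.125,.06,.102]])
print("handle",T(r.x,H),proj(S,T(r.x,H))/k,proj(D,T(r.x,H))/k)
print("tip",tri([(S,np.array([543,288])*k),(D,np.array([278,334])*k)]))
foot=[[513,318],[567,362],[583,352]]
for n,c,l in (("S",S,[[513,318],[567,362],[583,352]]),("D",D,[[234,357],[299,390],[309,380]])):
  for p in l:
    g=least_squares(lambda x:proj(c,[x[0],x[1],.008])[0]-np.array(p)*k,[.5,.1]);print(n,p,g.x)
E
```

```text
cab [ 0.70992256 -0.19471403 -0.07656992] [-4.5 -5.6 -1.  -5.2  2.3  1.3 -0.6  3.6  2.6 -1.5 -0.   1.8 -3.2 -0.6
 -6.2 -2. ]
handle [[ 0.58069911 -0.24497634  0.102     ]
 [ 0.58987852 -0.12532794  0.102     ]] [[312.49617928 382.71119236]
 [382.04313556 347.67062832]] [[428.90583646 216.99168862]
 [397.13314688 246.71935122]]
tip (array([0.65219975, 0.17530924, 0.09847101]), array([ 0.05573376,  0.0061811 ,  0.05395957, -0.00268271]))
S [513, 318] [0.61549978 0.1559486 ]
S [567, 362] [0.74757406 0.15106497]
S [583, 352] [0.75052651 0.19089899]
D [234, 357] [0.75330913 0.18615654]
D [299, 390] [0.60678044 0.19760733]
D [309, 380] [0.60446561 0.17045516]
```

```bash
cat >> h.py <<'E'
def down(yaw,tilt=0,az=0):
    """tool pointing down, tool x at angle yaw; then tilted so tool z leans towards azimuth az by tilt"""
    R=Ro.from_euler("z",yaw)*Ro.from_euler("x",np.pi)
    return Ro.from_rotvec(-tilt*np.array([-np.sin(az),np.cos(az),0]))*R
def rows(goal,Rg,n,start=None):
    """n tool-frame rows from measured pose to goal"""
    s=sense(); p,R=(s["tcp_pos"],Ro.from_quat(s["tool_rot"])) if start is None else start
    w=(R.inv()*Rg).as_rotvec(); out=[]
    for i in range(n):
        Ri=R*Ro.from_rotvec(w*i/n)
        out.append(np.r_[Ri.inv().apply((np.array(goal)-p)/n),w/n])
    for o in out: print(", ".join(f"{v:.4f}" for v in o))
E
python3 - <<'E'
from h import *
S=cam("scene");D=cam("side");k=0.64
P=lambda p:np.vstack([T(p,[[p[3],-.14,.14],[p[3],.14,.14],[.09,.14,.14],[.09,-.14,.14],[-.125,-.06,.102],[-.125,.06,.102]])])
a=np.array([[275,418],[440,331],[516,401],[337,512],[310,383],[381,349]])*k
b=np.array([[430,181],[357,243],[285,218],[372,160],[432,216],[393,246]])*k
f=lambda p:np.r_[(proj(S,P(p))-a).ravel(),(proj(D,P(p))-b).ravel()]
r=least_squares(f,[.6,-.2,0,-.09],loss="soft_l1");print("cab",r.x,f(r.x).round(1))
h=T(r.x,[-.125,0,.2])[0];print(h)
rows(h,down(np.pi/2+r.x[2]),10)
E
```

```text
cab [ 0.7061514  -0.19567968 -0.06363801 -0.07487248] [-2.7 -0.6  0.7 -2.4  0.4 -0.4 -1.2  2.8 -0.1 -0.5 -1.3 -1.5 -0.6 -2.8
 -2.4  0.3 -1.8 -0.1 -5.7 -1.9 -0.7  0.5  4.4  0.4]
[ 0.58140443 -0.1877303   0.2       ]
0.0521, -0.0306, 0.0031, -0.0002, -0.0002, -0.1271
0.0556, -0.0237, 0.0031, -0.0002, -0.0002, -0.1271
0.0582, -0.0165, 0.0031, -0.0002, -0.0002, -0.1271
0.0598, -0.0090, 0.0031, -0.0002, -0.0002, -0.1271
0.0604, -0.0013, 0.0031, -0.0002, -0.0002, -0.1271
0.0601, 0.0063, 0.0031, -0.0002, -0.0002, -0.1271
0.0588, 0.0139, 0.0031, -0.0002, -0.0002, -0.1271
0.0566, 0.0213, 0.0031, -0.0002, -0.0002, -0.1271
0.0534, 0.0283, 0.0030, -0.0002, -0.0002, -0.1271
0.0494, 0.0348, 0.0030, -0.0002, -0.0002, -0.1271
```

apply_moves(
  plan=[
    [0.052,-0.031,0.003,0,0,-0.127,0.4],
    [0.056,-0.024,0.003,0,0,-0.127,0.4],
    [0.058,-0.016,0.003,0,0,-0.127,0.4],
    [0.06,-0.009,0.003,0,0,-0.127,0.4],
    [0.06,-0.001,0.003,0,0,-0.127,0.4],
    [0.06,0.006,0.003,0,0,-0.127,0.4],
    [0.059,0.014,0.003,0,0,-0.127,0.4],
    [0.057,0.021,0.003,0,0,-0.127,0.4],
  ],
  force=60,
)

```text
t: 1.1
tcp_pos: [0.4957, -0.2703, 0.207]
tool_rot: [0.809, 0.587, -0.0, -0.0]
force: [-0.1, -0.8, 0.3]
finger_gap: 0.301
gripper_force: 0.0
```

apply_moves(
  plan=[
    [0.053,0.028,0.003,0,0,-0.127,0.4],
    [0.049,0.035,0.003,0,0,-0.127,0.4],
    [0,0,0,0,0,0,0.4],
    [0,0,0,0,0,0,0.4],
  ],
)

```text
t: 1.6
tcp_pos: [0.5809, -0.1887, 0.2008]
tool_rot: [0.73, 0.684, -0.001, -0.001]
force: [-0.2, 0.3, -0.2]
finger_gap: 0.298
gripper_force: 0.0
```

```bash
python3 - <<'E'
from h import *
s=sense(); im=snapshot("wrist"); cv2.imwrite("pics/w1.png",cv2.resize(im[:,:,::-1],(800,600),interpolation=cv2.INTER_CUBIC))
print(s["tcp_pos"],s["tool_rot"],s["finger_gap"],s["t"])
p=[.70615,-.19568,-.06364]
print(proj(cam("wrist",s),T(p,[[-.125,-.06,.102],[-.125,.06,.102],[-.075,-.14,.14],[-.075,.14,.14]]))/.64)
E
```

```text
[ 0.58087378 -0.18868277  0.20076795] [ 7.29592269e-01  6.83881872e-01 -5.55957105e-04 -6.29927132e-04] 0.29787818139472744 1.6
[[394.2628354  392.95141688]
 [393.94599327 185.93638001]
 [480.51917071 545.99831924]
 [520.09793578 -10.23192695]]
```

View pics/w1.png

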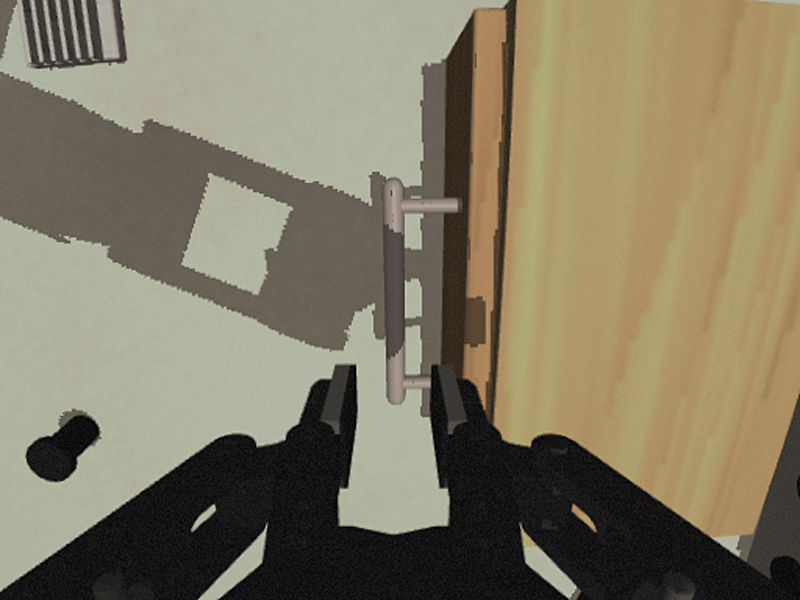

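The bar runs from (393,180) to (397,403), between the pads and within 1 mm of the prediction. The cabinet yaw is about -0.05.

apply_moves(
  plan=[
    [0,0,0.039,0,0,0.0,0.4],
    [0,0,0.039,0,0,0.0,0.4],
    [0,0,0.038,0,0,0,0.4],
    [0,0,0,0,0,0,0.4],
    [0,0,0,0,0,0,1],
    [0,0,0,0,0,0,1],
    [0,0,0,0,0,0,1],
  ],
  force=40,
)

```text
t: 2.52
tcp_pos: [0.5812, -0.1907, 0.0856]
tool_rot: [0.73, 0.684, -0.001, 0.001]
force: [-2.4, -6.1, 0.4]
finger_gap: 0.113
gripper_force: 38.9
```

apply_moves(
  plan=[
    [0,-0.01,0,0,0,0,1],
    [0,-0.02,0,0,0,0,1],
    [0,-0.02,0,0,0,0,1],
    [0,-0.02,0,0,0,0,1],
    [0,-0.02,0,0,0,0,1],
    [0,-0.015,0,0,0,0,1],
    [0,-0.01,0,0,0,0,1],
    [0,0,0,0,0,0,1],
  ],
)

```text
t: 3.52
tcp_pos: [0.4675, -0.1849, 0.0856]
tool_rot: [0.729, 0.684, -0.001, 0.003]
force: [-1.8, -12.3, -6.1]
finger_gap: 0.111
gripper_force: 39.3
```

apply_moves(
  plan=[
    [0,-0.003,0,0,0,0,1],
    [0,-0.003,0,0,0,0,1],
    [0,-0.002,0,0,0,0,1],
    [0,0,0,0,0,0,1],
  ],
)

```text
t: 4.03
tcp_pos: [0.4638, -0.1848, 0.0856]
tool_rot: [0.73, 0.683, 0.002, 0.007]
force: [6.8, -7.8, -11.5]
finger_gap: 0.111
gripper_force: 39.0
```

apply_moves(
  plan=[
    [0,0.002,0,0,0,0,0.4],
    [0,0,0,0,0,0,0.4],
    [0,0,0,0,0,0,0.4],
    [0,0,-0.03,0,0,0,0.4],
    [0,0,-0.05,0,0,0,0.4],
    [0,0,-0.055,0,0,0,0.4],
    [0,0,-0.03,0,0,0,0.4],
    [0,0,0,0,0,0,0.4],
  ],
)

```text
t: 5.03
tcp_pos: [0.4618, -0.1814, 0.2528]
tool_rot: [0.73, 0.684, 0.001, 0.003]
force: [-0.5, -0.1, 0.7]
finger_gap: 0.299
gripper_force: 0.0
```

```bash
python3 - <<'E'
from h import *
print(sense()["tcp_pos"]);rows([.52,-.19,.27],down(-.05),9)
E
```

```text
[ 0.46176709 -0.18143421  0.25279426]
-0.0005, 0.0065, -0.0019, 0.0007, -0.0002, 0.1729
0.0006, 0.0065, -0.0019, 0.0007, -0.0002, 0.1729
0.0017, 0.0063, -0.0019, 0.0007, -0.0002, 0.1729
0.0028, 0.0059, -0.0019, 0.0007, -0.0002, 0.1729
0.0037, 0.0054, -0.0019, 0.0007, -0.0002, 0.1729
0.0046, 0.0046, -0.0019, 0.0007, -0.0002, 0.1729
0.0053, 0.0038, -0.0019, 0.0007, -0.0002, 0.1729
0.0059, 0.0028, -0.0019, 0.0007, -0.0002, 0.1729
0.0063, 0.0017, -0.0019, 0.0007, -0.0002, 0.1729
```

apply_moves(
  plan=[
    [0,0.0065,-0.002,0.0007,0,0.173,0.2],
    [0.001,0.0065,-0.002,0.0007,0,0.173,0.0],
    [0.002,0.006,-0.002,0.0007,0,0.173,-0.2],
    [0.003,0.006,-0.002,0.0007,0,0.173,-0.2],
    [0.004,0.005,-0.002,0.0007,0,0.173,-0.2],
    [0.005,0.005,-0.002,0.0007,0,0.173,-0.2],
    [0.005,0.004,-0.002,0.0007,0,0.173,-0.2],
    [0.006,0.003,-0.002,0.0007,0,0.173,-0.2],
  ],
)

```text
t: 6.02
tcp_pos: [0.512, -0.1866, 0.2641]
tool_rot: [0.998, 0.058, -0.004, -0.003]
force: [-0.4, -0.2, 0.6]
finger_gap: 0.596
gripper_force: 0.0
```

apply_moves(
  plan=[
    [0.006,0.002,-0.002,0.0007,0,0.173,-0.2],
    [0,0,0,0,0,0,-0.2],
    [0,0,0,0,0,0,-0.2],
  ],
)

```text
t: 6.4
tcp_pos: [0.5184, -0.1881, 0.267]
tool_rot: [1.0, -0.024, -0.003, -0.003]
force: [0.3, 0.6, 1.0]
finger_gap: 0.595
gripper_force: 0.0
```

```bash
python3 - <<'E'
from h import *
s=sense(); im=snapshot("wrist"); cv2.imwrite("pics/w2.png",cv2.resize(im[:,:,::-1],(800,600),interpolation=cv2.INTER_CUBIC))
print(s["tcp_pos"],s["tool_rot"],s["finger_gap"],s["t"])
print(proj(cam("wrist",s),[[.5802,-.1288,.106],[.5742,-.2486,.106],[.5802,-.1288,.072],[.5742,-.2486,.072]])/.64)
E
```

```text
[ 0.51835192 -0.18812971  0.26695387] [ 0.9996945  -0.02435496 -0.00315544 -0.00279165] 0.5945982348492675 6.4
[[298.8178351  179.69681379]
 [484.90242948 179.78514195]
 [308.34490935 176.19450886]
 [476.15419307 176.27172018]]
```

View pics/w2.png

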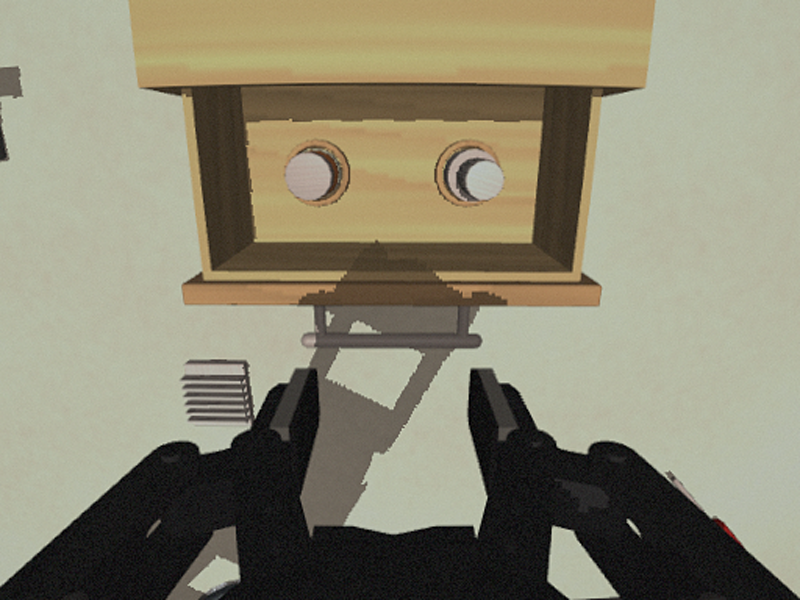

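The greaser is on the right at (485,180), exactly where predicted. The jar is on the left.

```bash
python3 - <<'E'
from h import *
rows([.5742,-.2486,.24],down(-.05),3)
E
```

```text
0.0196, 0.0192, 0.0089, -0.0017, 0.0020, 0.0002
0.0196, 0.0192, 0.0089, -0.0017, 0.0020, 0.0002
0.0196, 0.0192, 0.0090, -0.0017, 0.0020, 0.0002
```

apply_moves(
  plan=[
    [0.0196,0.0192,0.009,-0.0017,0.002,0,-0.2],
    [0.0196,0.0192,0.009,-0.0017,0.002,0,-0.2],
    [0.0196,0.0192,0.009,-0.0017,0.002,0,-0.2],
    [0,0,0.03,0,0,0,-0.2],
    [0,0,0.05,0,0,0,-0.2],
    [0,0,0,0,0,0,-0.2],
  ],
)

```text
t: 7.2
tcp_pos: [0.5718, -0.2473, 0.1568]
tool_rot: [1.0, -0.025, -0.004, -0.002]
force: [0.4, 0.1, -0.5]
finger_gap: 0.605
gripper_force: 0.0
```

```bash
python3 - <<'E'
from h import *
s=sense();print(s["tcp_pos"],s["force"]);rows([.5742,-.2486,.063],down(-.05),4)
E
```

```text
[ 0.5718484  -0.24728275  0.15678921] [ 0.40441365  0.14726522 -0.5296463 ]
0.0008, 0.0004, 0.0234, -0.0011, 0.0018, -0.0001
0.0007, 0.0004, 0.0234, -0.0011, 0.0018, -0.0001
0.0007, 0.0004, 0.0234, -0.0011, 0.0018, -0.0001
0.0006, 0.0003, 0.0234, -0.0011, 0.0018, -0.0001
```

apply_moves(
  plan=[
    [0.0008,0.0004,0.0235,-0.001,0.0018,0,-0.2],
    [0.0007,0.0004,0.0235,-0.001,0.0018,0,-0.2],
    [0.0007,0.0004,0.0235,-0.001,0.0018,0,-0.2],
    [0.0006,0.0003,0.0235,-0.001,0.0018,0,-0.2],
    [0,0,0,0,0,0,-0.2],
    [0,0,0,0,0,0,1],
    [0,0,0,0,0,0,1],
    [0,0,0,0,0,0,1],
  ],
  force=80,
)

```text
t: 8.2
tcp_pos: [0.5791, -0.2511, 0.0689]
tool_rot: [1.0, -0.026, 0.006, 0.003]
force: [0.1, 1.7, 5.7]
finger_gap: 0.29
gripper_force: 78.1
```

apply_moves(
  plan=[
    [0,0,0,0,0,0,1],
    [0,0,-0.02,0,0,0,1],
    [0,0,-0.05,0,0,0,1],
    [0,0,-0.05,0,0,0,1],
    [0,0,-0.05,0,0,0,1],
    [0,0,0,0,0,0,1],
  ],
)

```text
t: 8.95
tcp_pos: [0.5791, -0.2521, 0.2434]
tool_rot: [1.0, -0.025, 0.009, 0.006]
force: [-0.0, 0.5, -2.7]
finger_gap: 0.286
gripper_force: 78.7
```

```bash
python3 - <<'E'
from h import *
rows([.60,.175,.26],down(-.06),9)
E
```

```text
-0.0001, -0.0475, -0.0024, 0.0013, -0.0021, 0.0010
-0.0001, -0.0475, -0.0023, 0.0013, -0.0021, 0.0010
-0.0002, -0.0475, -0.0023, 0.0013, -0.0021, 0.0010
-0.0002, -0.0475, -0.0022, 0.0013, -0.0021, 0.0010
-0.0003, -0.0475, -0.0022, 0.0013, -0.0021, 0.0010
-0.0003, -0.0475, -0.0021, 0.0013, -0.0021, 0.0010
-0.0004, -0.0475, -0.0020, 0.0013, -0.0021, 0.0010
-0.0004, -0.0475, -0.0020, 0.0013, -0.0021, 0.0010
-0.0005, -0.0475, -0.0019, 0.0013, -0.0021, 0.0010
```

apply_moves(
  plan=[
    [0,-0.03,-0.002,0.0013,-0.002,0.001,1],
    [0,-0.0475,-0.002,0.0013,-0.002,0.001,1],
    [0,-0.0475,-0.002,0.0013,-0.002,0.001,1],
    [0,-0.0475,-0.002,0.0013,-0.002,0.001,1],
    [0,-0.0475,-0.002,0.0013,-0.002,0.001,1],
    [0,-0.0475,-0.002,0.0013,-0.002,0.001,1],
    [0,-0.0475,-0.002,0.0013,-0.002,0.001,1],
    [0,-0.0475,-0.002,0.0013,-0.002,0.001,1],
  ],
)

```text
t: 9.95
tcp_pos: [0.5954, 0.113, 0.2519]
tool_rot: [1.0, -0.03, -0.005, -0.002]
force: [0.4, -0.5, -1.5]
finger_gap: 0.285
gripper_force: 78.8
```

apply_moves(
  plan=[
    [0,-0.04,-0.002,0.0013,-0.002,0.001,1],
    [0,-0.025,-0.002,0,0,0,1],
    [0,0,0,0,0,0,1],
    [0,0,0,0,0,0,1],
  ],
)

```text
t: 10.45
tcp_pos: [0.5997, 0.1758, 0.2564]
tool_rot: [1.0, -0.03, -0.005, -0.003]
force: [0.6, -0.0, -1.3]
finger_gap: 0.288
gripper_force: 78.9
```

```bash
python3 - <<'E'
from h import *
s=sense(); im=snapshot("wrist"); cv2.imwrite("pics/w3.png",cv2.resize(im[:,:,::-1],(800,600),interpolation=cv2.INTER_CUBIC))
print(s["tcp_pos"],s["tool_rot"],s["finger_gap"],s["t"]); np.save("w3.npy",np.r_[s["tcp_pos"],s["tool_rot"]])
print(proj(cam("wrist",s),[[.6522,.1753,.0985]])/.64)
E
```

```text
[0.5997331  0.17582014 0.25638327] [ 0.99952878 -0.03009464 -0.00533321 -0.00284365] 0.2884854098221374 10.45
[[391.17042801 188.87296537]]
```

View pics/w3.png

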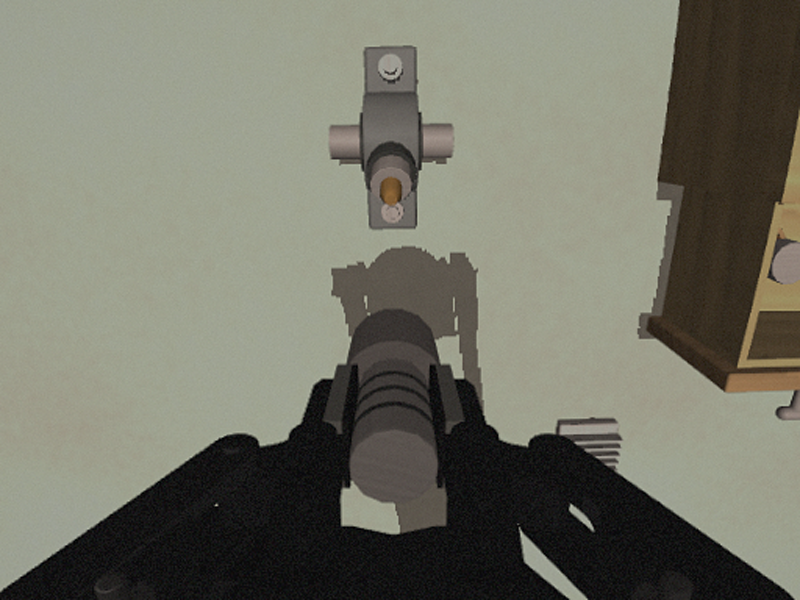

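```bash
python3 - <<'E'
import cv2
a=cv2.imread("pics/w3.png")
a=cv2.resize(a,(512,384),interpolation=cv2.INTER_AREA)
c=a[20:155,215:285]; c1=cv2.resize(c,None,fx=4.4,fy=4.4,interpolation=cv2.INTER_CUBIC)
d=a[190:325,200:300]; d1=cv2.resize(d,None,fx=4.4,fy=4.4,interpolation=cv2.INTER_CUBIC)
import numpy as np; o=np.hstack([c1,d1]); cv2.imwrite("pics/c3.png",o); print(o.shape,c1.shape)
E
```

```text
(594, 748, 3) (594, 308, 3)
```

View pics/c3.png

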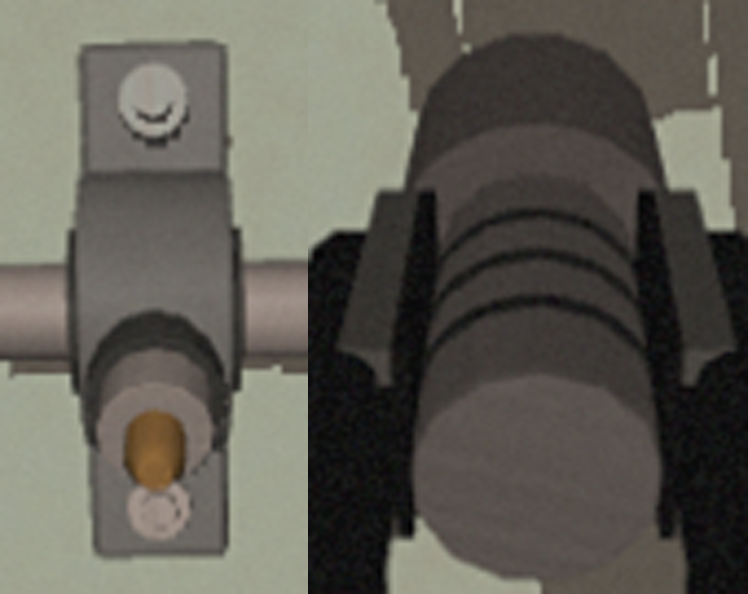

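```bash
cat > fit.py <<'E'
from h import *
k=.64
def blob(f,x0,x1,y0,y1):
    a=cv2.imread(f)[y0:y1,x0:x1].astype(int); m=(a[...,2]-a[...,0]>50)
    y,x=np.nonzero(m); return np.array([x.mean()+x0,y.mean()+y0]),(x.min()+x0,x.max()+x0,y.min()+y0,y.max()+y0),m.sum()
bs,bd=blob("pics/scene0.png",520,570,270,310),blob("pics/side0.png",255,300,315,360)
print(bs,bd)
w=np.load("w3.npy"); W=cam("wrist",dict(tcp_pos=w[:3],tool_rot=w[3:])); S=cam("scene");D=cam("side")
cr=lambda l:np.array(l)/4.4+[215,20]
cor=cr([[83,45],[225,43],[227,553],[95,555]]); tip=cr([[157,472]]); col=cr([[155,428]])
def model(q):
    x,y,yaw,tx,tz,fh,ty=q; p=[x,y,yaw]
    ax=np.array([-np.sin(.5),0,np.cos(.5)]); t=np.array([tx,ty,tz])
    return T(p,[[.07,.02,fh],[.07,-.02,fh],[-.07,-.02,fh],[-.07,.02,fh]]),T(p,t),T(p,t-.016*ax),T(p,t-.007*ax)
def f(q):
    c,t,co,m=model(q)
    return np.r_[(proj(W,c)-cor).ravel(),(proj(W,t)-tip).ravel(),(proj(W,co)-col).ravel(),
      .7*(proj(S,m)-bs[0]*k).ravel(),.7*(proj(D,m)-bd[0]*k).ravel(),(q[5]-.01)*300,q[6]*1000]
r=least_squares(f,[.68,.175,-.06,-.033,.098,.01,0]); print(r.x.round(4)); print(f(r.x).round(1)); print(model(r.x)[1:])
E
python3 fit.py
```

```text
(array([542.90625, 289.1875 ]), (np.int64(540), np.int64(546), np.int64(284), np.int64(294)), np.int64(64)) (array([278.22641509, 335.0754717 ]), (np.int64(274), np.int64(282), np.int64(331), np.int64(339)), np.int64(53))
[ 6.814e-01  1.738e-01 -4.790e-02 -3.450e-02  1.027e-01  1.030e-02
  1.000e-04]
[-0.6  0.2  0.6  0.1  0.1 -0.1 -0.1 -0.2 -0.2 -0.6  0.2  0.3 -0.4 -0.4
  0.4  0.1  0.1  0.1]
(array([[0.64690339, 0.17549824, 0.10267405]]), array([[0.65456541, 0.17513118, 0.08863273]]), array([[0.65025552, 0.17533765, 0.09653097]]))
```

```bash
cat > grip.py <<'E'
from h import *
M=np.array(calibration("wrist")["mount"]); Ri=M[:3,:3].T
C=dict(calibration("wrist"));C["R"]=Ri;C["t"]=-Ri@M[:3,3]
def P(q):
    s,th,dx=q; pts=np.array([[.013,0,-.046],[-.013,0,-.046],[.019,0,0],[.019,0,.038]])
    return Ro.from_euler("y",th).apply(pts)+[dx,0,s]
if __name__=="__main__":
    v=np.array([375,578,125,35])/4.4+190
    r=least_squares(lambda q:proj(C,P(q))[:,1]-v,[0,0,0],x_scale=[.01,.1,.01]);print(r.x,r.fun)
    r=least_squares(lambda q:proj(C,P([q[0],0,q[1]]))[:,1]-v,[0,0]);print(r.x,r.fun)
    print(proj(C,[[0,0,-.046],[0,0,.038]]),(538-308)/4.4+200)
E
python3 grip.py
```

```text
[ 0.01324407  0.0043009  -0.00845372] [-0.508879    0.19414366  1.01248006 -0.70223945]
[ 0.01279246 -0.00827504] [-0.72030489  0.33950735  0.9864052  -0.54684665]
[[252.88368396 302.81598081]
 [252.42510232 218.91856596]] 252.27272727272725
```

```bash
cat > goal.py <<'E'
from h import *
Y=-.048; tip=np.array([.6469,.1755,.1027]); ax=np.array([-np.sin(.5)*np.cos(Y),-np.sin(.5)*np.sin(Y),np.cos(.5)])
RG=down(Y,.5,Y)
def tcp(d,dx=-.0082,s=.013,dy=0.): return tip+d*ax-RG.apply([dx,dy,s+.038])
E
python3 - <<'E'
from goal import *
print(RG.apply([0,0,1]),ax,tcp(.03)); rows(tcp(.03),RG,6)
E
```

```text
[ 0.47887335 -0.02300359 -0.87758256] [-0.47887335  0.02300359  0.87758256] [0.61529915 0.17701801 0.17771548]
0.0027, -0.0003, 0.0131, -0.0004, 0.0851, -0.0024
0.0016, -0.0003, 0.0133, -0.0004, 0.0851, -0.0024
0.0004, -0.0003, 0.0134, -0.0004, 0.0851, -0.0024
-0.0007, -0.0003, 0.0134, -0.0004, 0.0851, -0.0024
-0.0019, -0.0004, 0.0133, -0.0004, 0.0851, -0.0024
-0.0030, -0.0004, 0.0130, -0.0004, 0.0851, -0.0024
```

apply_moves(
  plan=[
    [0.0027,0,0.013,0,0.085,-0.0024,1],
    [0.0016,0,0.013,0,0.085,-0.0024,1],
    [0.0004,0,0.0135,0,0.085,-0.0024,1],
    [-0.0007,0,0.0135,0,0.085,-0.0024,1],
    [-0.0019,0,0.013,0,0.085,-0.0024,1],
    [-0.003,0,0.013,0,0.085,-0.0024,1],
    [0,0,0,0,0,0,1],
    [0,0,0,0,0,0,1],
  ],
  force=110,
)

```text
t: 11.5
tcp_pos: [0.6169, 0.1755, 0.1796]
tool_rot: [0.968, -0.024, 0.248, 0.004]
force: [0.0, 0.0, -2.6]
finger_gap: 0.278
gripper_force: 107.9
```

```bash
python3 - <<'E'
from goal import *
s=sense(); im=snapshot("wrist"); im2=snapshot("side"); im3=snapshot("scene")
a=lambda x,c,w:cv2.resize(x[c[0]:c[1],c[2]:c[3],::-1],(w,600),interpolation=cv2.INTER_CUBIC)
cv2.imwrite("pics/m4.png",np.hstack([a(im,(100,340,180,324),360),a(im2,(160,280,140,228),440)]))
print(s["tcp_pos"],s["tool_rot"],s["finger_gap"],s["t"],s["force"]); np.save("w4.npy",np.r_[s["tcp_pos"],s["tool_rot"]])
R=Ro.from_quat(s["tool_rot"]); print("zang",np.arccos(-R.apply([0,0,1])@ax))
b=s["tcp_pos"]+R.apply([-.0082,0,.051]); e=b-tip; print("d",e@ax,"lat in tool",RG.inv().apply(e))
rows(tcp(.03),RG,1)
print("tip pix crop wrist",(proj(cam("wrist",s),[tip])-[180,100])*2.5,"side tip & nose",(proj(cam("side"),[tip,b,tip+.1*ax])-[140,160])*5)
E
```

```text
[0.61692534 0.17550142 0.17962332] [ 0.96838574 -0.02351309  0.24830882  0.00434992] 0.2778862598857602 11.5 [ 0.04117591  0.0221104  -2.619766  ]
zang 0.0035606660969283092
d 0.030845121644628156 lat in tool [ 0.00250289  0.00127369 -0.03084512]
-0.0030, -0.0009, 0.0011, -0.0036, -0.0036, -0.0010
tip pix crop wrist [[176.76449001 275.45495561]] side tip & nose [[197.17851471 266.22774229]
 [212.1567502  231.93244517]
 [255.78941129 165.57552671]]
```

View pics/m4.png

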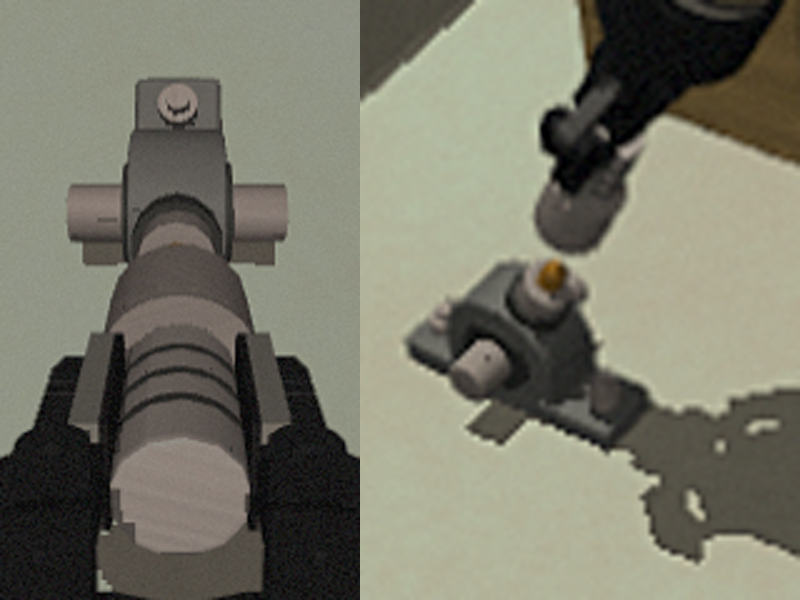

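Side view: the spigot tip is at (553,268), about 4 px from the prediction (557,266), and the nose sits above it in line. The wrist view shows the grip unchanged. I'll correct by 3 mm and advance.

apply_moves(
  plan=[
    [-0.0025,-0.001,0.005,-0.003,-0.003,-0.001,1],
    [0,0,0.008,0,0,0,1],
    [0,0,0.008,0,0,0,1],
    [0,0,0.006,0,0,0,1],
    [0,0,0,0,0,0,1],
    [0,0,0,0,0,0,1],
  ],
)

```text
t: 12.4
tcp_pos: [0.6266, 0.1767, 0.1538]
tool_rot: [0.969, -0.023, 0.246, 0.006]
force: [-0.5, 0.1, -2.0]
finger_gap: 0.278
gripper_force: 107.9
```

```bash
cat > chk.py <<'E'
from goal import *
s=sense();print(s["t"],s["force"],s["ft_torque"])
R=Ro.from_quat(s["tool_rot"]); print("zang",np.arccos(-R.apply([0,0,1])@ax))
b=s["tcp_pos"]+R.apply([-.0082,0,.051]); e=b-tip; print("d",e@ax,"lat in tool",RG.inv().apply(e),"F tool",R.inv().apply(s["force"]))
rows(tcp(e@ax),RG,1)
E
python3 chk.py
```

```text
12.4 [-0.49182006  0.06442624 -2.01479704] [ 0.08030749  0.37162399 -0.0017283 ]
zang 0.001897470915158419
d 0.003642268130791975 lat in tool [-0.00164362 -0.00028224 -0.00364227] F tool [-1.39694014 -0.04120416  1.53372269]
0.0016, 0.0003, -0.0000, -0.0005, 0.0018, 0.0009
```

apply_moves(
  plan=[
    [0.0015,0,0,0,0.001,0,1],
    [0,0,0.004,0,0,0,1],
    [0,0,0.004,0,0,0,1],
    [0,0,0.004,0,0,0,1],
    [0,0,0,0,0,0,1],
  ],
)

```text
t: 13.02
tcp_pos: [0.6329, 0.1762, 0.1431]
tool_rot: [0.969, -0.023, 0.246, 0.006]
force: [-0.7, -0.8, -2.6]
finger_gap: 0.277
gripper_force: 107.9
```

```bash
python3 chk.py
```

```text
13.025 [-0.70444059 -0.84494742 -2.63334826] [-0.02161979  0.6591417  -0.03587081]
zang 0.003116194893490292
d -0.008818147421734677 lat in tool [-1.34752496e-03 -4.93807617e-07  8.81814742e-03] F tool [-1.83908414  0.87566165  1.9989202 ]
0.0012, 0.0000, -0.0000, 0.0001, 0.0031, 0.0010
```

apply_moves(
  plan=[
    [0.0005,0,0.004,0,0.001,0,1],
    [0,0,0.004,0,0.001,0,1],
    [0,0,0.004,0,0,0,1],
    [0,0,0.004,0,0,0,1],
    [0,0,0,0,0,0,1],
  ],
)

```text
t: 13.65
tcp_pos: [0.6398, 0.1758, 0.13]
tool_rot: [0.969, -0.023, 0.246, 0.006]
force: [-9.4, -0.8, 4.3]
finger_gap: 0.281
gripper_force: 109.1
```

```bash
python3 chk.py
```

```text
13.65 [-9.41949131 -0.80699238  4.25619076] [-0.21622612  1.33720809 -0.15539783]
zang 0.0021219175972962577
d -0.023626751810490065 lat in tool [-1.50181126e-03  9.73622244e-05  2.36267518e-02] F tool [-6.20058825  1.25548354 -8.21399291]
0.0014, -0.0001, -0.0000, 0.0006, 0.0020, 0.0012
```

apply_moves(
  plan=[
    [0,0,0.003,0,0,0,1],
    [0,0,0.003,0,0,0,1],
    [0,0,0.003,0,0,0,1],
    [0,0,0,0,0,0,1],
  ],
)

```text
t: 14.15
tcp_pos: [0.6439, 0.1756, 0.1222]
tool_rot: [0.969, -0.023, 0.246, 0.006]
force: [-10.5, -1.1, 5.9]
finger_gap: 0.279
gripper_force: 109.3
```

```bash
python3 chk.py
```

```text
14.15 [-10.53859194  -1.12999028   5.86443121] [-0.21560349  1.38434222 -0.19343477]
zang 0.002269382742383977
d -0.03238793767313581 lat in tool [-0.00162277  0.00013045  0.03238794] F tool [ -6.40274505   1.63315391 -10.1522419 ]
0.0015, -0.0001, -0.0000, 0.0007, 0.0022, 0.0013
```

apply_moves(
  plan=[
    [0,0,0.002,0,0,0,1],
    [0,0,0.001,0,0,0,1],
    [0,0,0,0,0,0,1],
  ],
)

```text
t: 14.52
tcp_pos: [0.6444, 0.1756, 0.1212]
tool_rot: [0.969, -0.023, 0.247, 0.007]
force: [-17.7, -1.3, 18.3]
finger_gap: 0.28
gripper_force: 110.7
```

```bash
python3 chk.py; python3 - <<'E'
from goal import *
im=snapshot("wrist"); im2=snapshot("side")
a=lambda x,c,w:cv2.resize(x[c[0]:c[1],c[2]:c[3],::-1],(w,600),interpolation=cv2.INTER_CUBIC)
cv2.imwrite("pics/m5.png",np.hstack([a(im,(100,340,180,324),360),a(im2,(160,280,140,228),440)]))
E
```

```text
14.525 [-17.65151252  -1.34602152  18.25059318] [-0.24146604  1.5905267  -0.23070831]
zang 0.0018187663668487403
d -0.033592188465058834 lat in tool [-1.59011771e-03  3.90650115e-05  3.35921885e-02] F tool [ -6.70938949   2.20077893 -24.42565218]
0.0015, 0.0000, -0.0000, 0.0008, 0.0016, 0.0017
```

View pics/m5.png

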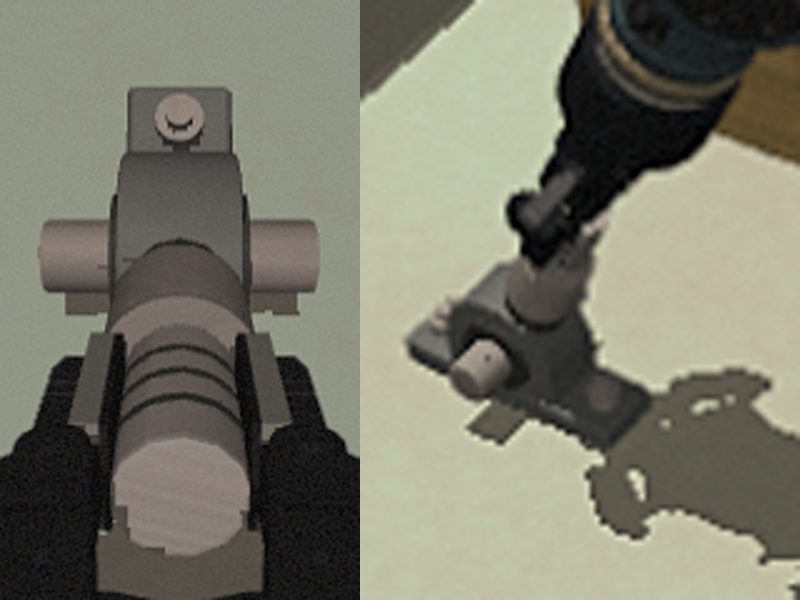

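The nose is seated on the cup: the axial force jumped to about 25 N at the hard stop, and the grip is unchanged. Now I hold it.

apply_moves(
  plan=[
    [0,0,0,0,0,0,1],
    [0,0,0,0,0,0,1],
    [0,0,0,0,0,0,1],
    [0,0,0,0,0,0,1],
    [0,0,0,0,0,0,1],
    [0,0,0,0,0,0,1],
    [0,0,0,0,0,0,1],
    [0,0,0,0,0,0,1],
  ],
)

```text
t: 15.62
tcp_pos: [0.6444, 0.1756, 0.1212]
tool_rot: [0.969, -0.023, 0.247, 0.007]
force: [-17.6, -1.1, 18.3]
finger_gap: 0.278
gripper_force: 110.7
```

apply_moves(
  plan=[
    [0,0,0,0,0,0,1],
    [0,0,0,0,0,0,1],
    [0,0,0,0,0,0,1],
    [0,0,0,0,0,0,1],
    [0,0,0,0,0,0,1],
    [0,0,0,0,0,0,1],
    [0,0,0,0,0,0,1],
    [0,0,0,0,0,0,1],
  ],
)

```text
t: 16.62
tcp_pos: [0.6445, 0.1756, 0.1212]
tool_rot: [0.969, -0.023, 0.247, 0.007]
force: [-18.0, -1.1, 16.5]
finger_gap: 0.279
gripper_force: 110.7
```

apply_moves(
  plan=[
    [0,0,0,0,0,0,1],
    [0,0,0,0,0,0,1],
    [0,0,0,0,0,0,1],
    [0,0,0,0,0,0,1],
    [0,0,0,0,0,0,1],
    [0,0,0,0,0,0,1],
    [0,0,0,0,0,0,1],
    [0,0,0,0,0,0,1],
  ],
)

```text
t: 17.62
tcp_pos: [0.6445, 0.1756, 0.1212]
tool_rot: [0.969, -0.023, 0.247, 0.007]
force: [-18.0, -1.5, 17.6]
finger_gap: 0.277
gripper_force: 110.7
```

apply_moves(
  plan=[
    [0,0,0,0,0,0,1],
    [0,0,0,0,0,0,1],
    [0,0,0,0,0,0,1],
    [0,0,0,0,0,0,1],
    [0,0,0,0,0,0,1],
    [0,0,0,0,0,0,1],
    [0,0,0,0,0,0,1],
    [0,0,0,0,0,0,1],
  ],
)

```text
t: 18.62
tcp_pos: [0.6444, 0.1756, 0.1212]
tool_rot: [0.969, -0.023, 0.247, 0.007]
force: [-18.7, -1.3, 17.6]
finger_gap: 0.277
gripper_force: 110.7
```

```bash
python3 chk.py && python3 -c "
from station import *
print(sign_off())"
```

```text
18.625 [-18.7031702   -1.32927025  17.60079281] [-0.37584518  1.58425986 -0.16071574]
zang 0.001827351796483385
d -0.033604712325268925 lat in tool [-1.58560446e-03  7.01238123e-05  3.36047123e-02] F tool [ -7.94350875   2.23261774 -24.3573301 ]
0.0015, -0.0000, -0.0000, 0.0009, 0.0016, 0.0017
the job is handed in; nothing more can be done
None
```

The job is handed in at 18.6 s: the drawer is out at its stop and the greaser was held squarely on the fitting for 4 s at about 24 N, still pressed at hand-in; sign-off returned no verdict.

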